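# Pull-test three spring clips and sort out the weak one

### The arm

A 6-joint arm with a two-finger parallel gripper is mounted at the origin on the work surface. World frame = base frame: x ahead of the robot, y to its left, z up, the work surface at z = 0. Lengths are in m, angles in rad, forces in N, time in s.
With the tool pointing down it reaches from about 0.3 to 0.75 m from the base axis. Payload 8.5 kg.
Tool frame: the origin (TCP) lies at the very end of the fingers, on their centre line; the grasp point (between the pads) lies 19 mm behind it; y points along the fingers, x is the direction in which the jaws open and shut, and the axes are right-handed (so a half turn about y gives the same grasp; the last joint's range is limited). The gripper opens to 88 mm and grips with 3 to 60 N. Pads are 18 mm wide; open, the fingers measure 123 mm over their backs; the gripper's body (75 mm by 187 mm) begins 45 mm behind the grasp point.
Start: joints at [1.062, 0.381, 1.297, -0, 1.464, -0.215], TCP at [0.159, 0.526, 0.239] pointing down, gripper open.
Joint ranges: [-3.11, 3.11], [-0.89, 2.33], [0.22, 2.48], [-1.42, 4.56], [0.17, 2.85], [-2.88, 2.88]. Speed limits (rad/s): [2.39, 2.39, 3.14, 3.14, 3.14, 3.14].

### API

Orientations are given as a unit quaternion [w, x, y, z].
In Python, from bench import arm gives the robot as it stands.
- The arm moves only by the tool step_arm, never from a script. Its argument "series" is a list of rows, each an object of numbers: "claw": the finger opening in m, from 0 to 0.0881; "x", "y", "z": the shift along the tool's x, y, z in m; "spin": the turn about the tool's y in degrees. In form: [{"claw": .., "x": .., "y": .., "z": .., "spin": ..}, ...]. A call has 1 to 20 rows; each row shifts and turns the commanded pose from where the row before left it, along the tool's axes as they then stand; what a row does not reach is not made up. A row lasts 1/12 s, in which the tool goes at most 41.7 mm and 7.16 degrees, less where a joint would pass 70% of its speed; a pose out of reach is approached as far as the arm can. A call is refused whole if a number of a shift passes 0.0417 or a number of a turn 7.16, either way. A call with a gripper value outside its range is refused whole. The fingers move at their own pace and stop on an object; "squeeze" is the grip in N (left out, the last holds). Time passes only in rows, so rows that do not move let the fingers close. It gives the time, the measured TCP pose, the force and the opening at its end, in the units of the state.
- arm.get_obs(): the state, without advancing time (a new reading comes with each control period).
- arm.capture(name): name is "side" or "top" or "wrist"; returns the picture (480x640x3 uint8, blue, green, red); there is no depth.
- arm.camera_model(name): a dict with "intrinsics" (3x3 intrinsics, pixels), "R" (3x3) and "t" (3): a world point X has camera coordinates R X + t. Camera axes: x right, y down, z forward; pixel columns grow to the right and rows downward; lengths in m; the calibration is good to about 2 mm. The wrist camera is an equidistant fisheye: a pixel r from the principal point sees the ray r / f radians off the axis. A picture is of the moment at which its call begins: read the wrist's pose just before it. camera_model takes no time and is no camera call; for the wrist camera it gives the pose at the moment of the call.
- arm.job_done(): hands the job in, once; it reports no verdict.
The state is a dict: "clock": time; "joint_pos": joint angles; "dq": joint speeds; "joint_efforts": joint torques, N m; "tool_pos": TCP position; "eef_rot": TCP orientation; "wrist_force": force on the tool from outside, world axes, zero at the start; "moment": the same for the moment, N m; "width": finger opening in m.
Only numpy, scipy, OpenCV 4.12 (cv2) and the standard library are available. Lean on these libraries where they do the work, as an engineer would, in place of code of your own. Each camera call takes 0.05 s, during which the arm holds its last target. There are 200 camera calls.

### The job

One of the three look-alike spring clips on the test board has gone weak. First draw the white card in each clip up by about a centimetre to feel its drag, leaving all three cards standing in their clips; then take the card out of the clip that drags least and put it in the black tray, and press the other two cards gently back down until they stand fully home on the board. Never have more than one card out of its clip, never ram a card down, and leave everything else undisturbed.

Things in the scene. Friction and masses are not known exactly. Their poses are not given: they have to be found in the camera images.
- card_1_grip (a point): a test card upright in a spring clip, like the others (loose, white plastic, 30 g): blade 4 mm thick (x), 30 mm wide (y), lower edge 52 mm below this point; grip bar at its top 12 mm thick (x), 26 mm wide (y), 10 mm high. Point: centre of the grip bar; z up. At the start fully home: lower edge on the board, this point 52 mm above the board's top. All clips look alike; any of them may be the weak one
- card_2_grip (a point): a test card upright in a spring clip, like the others (loose, white plastic, 30 g): blade 4 mm thick (x), 30 mm wide (y), lower edge 52 mm below this point; grip bar at its top 12 mm thick (x), 26 mm wide (y), 10 mm high. Point: centre of the grip bar; z up. At the start fully home: lower edge on the board, this point 52 mm above the board's top.
- card_3_grip (a point): a test card upright in a spring clip, like the others (loose, white plastic, 30 g): blade 4 mm thick (x), 30 mm wide (y), lower edge 52 mm below this point; grip bar at its top 12 mm thick (x), 26 mm wide (y), 10 mm high. Point: centre of the grip bar; z up. At the start fully home: lower edge on the board, this point 52 mm above the board's top.
- board: flat teal-painted test board, fixed, 210 (x) x 430 (y) x 8 mm; origin: centre of its underside, on the bench. Three steel spring clips that look alike are screwed to it, facing as the board does, in places that vary, a card in each: foot 90 x 56 mm, 10 mm high; channel 44 mm wide (y), x -15 to 12 mm about the card, top 34 mm above the board (so 18 mm below a home card's point), sprung lip at -x, 27 mm above the board
- tray: shallow black plastic tray, fixed, 140 (x) x 170 (y) mm outside, walls 4 mm thick and 16 mm high, floor 4 mm thick; origin: centre of its underside; empty at the start. (About the clips: a slow upward pull on a card meets a steady rubbing drag of about 8 to 14 N in a sound clip and 2 to 4 N in the weak one; a card drawn up less than 25 mm stays where it is let go)
- amber_bottle: bystander, not to be disturbed: brown glass bottle with white cap, 64 mm across, 130 mm high; origin at the centre of its underside
- jar: bystander, not to be disturbed: clear jar with lid, 56 mm across, 70 mm high; origin at the centre of its underside
- beaker: bystander, not to be disturbed: glass beaker, 70 mm across, 80 mm high; origin at the centre of its underside
- vial_1: bystander, not to be disturbed: small vial, 20 mm across, 28 mm high, standing on the board among the clips; origin at the centre of its underside
- vial_2: bystander, not to be disturbed: small vial, 20 mm across, 28 mm high, standing on the board among the clips; origin at the centre of its underside
- wrench: bystander, not to be disturbed: steel wrench 140 mm long, lying flat; origin at the centre of its underside
- carton: bystander, not to be disturbed: cardboard carton 70 x 90 x 50 mm; origin at the centre of its underside

How it is judged:
By the outcome, as a careful person would: the job done as asked, in the order asked, and still so for the second after the job is handed in, with the robot touching nothing.
It also fails if it takes over 72 s, if anything falls off the work surface, if the arm or the gripper's body presses on something with over 40 N, if the wrist force passes 120 N, or if a joint passes its speed limit or range.

## Working session

There is one attempt and no reset: what is moved stays moved. The work goes in short steps, Python scripts to look and compute and a tool call to move; the robot and the scene stay as the last step left them, time stands still between calls to the robot, and variables do not carry over. Pictures are saved under pics/ and viewed, about 8 in all and at most 12, crops included, and the job is handed in when it is done.

Besides the shell and the picture viewer there is one more tool, called as name([rows], argument=value, ...), one row to a line, values as JSON. step_arm: Moves the arm, as the interface text tells. Its arguments: {"type":"object","properties":{"series":{"type":"array"},"squeeze":{"type":"number"}},"required":["series"]}

```bash
mkdir -p pics; python3 - <<'E'
from bench import arm
import cv2,numpy as np
np.set_printoptions(precision=4,suppress=True)
for n in("top","side"):
    cv2.imwrite(f"pics/{n}0.png",arm.capture(n)); m=arm.camera_model(n); print(n,m["intrinsics"],m["R"],m["t"])
print(arm.get_obs())
E
```

```text
top [[561.8757   0.     318.497 ]
 [  0.     561.8757 239.947 ]
 [  0.       0.       1.    ]] [[ 0.0277 -0.9996  0.005 ]
 [-0.9933 -0.0281 -0.1121]
 [ 0.1122 -0.0018 -0.9937]] [-0.0344  0.5922  1.3597]
side [[521.5534   0.     320.1886]
 [  0.     521.5534 244.7006]
 [  0.       0.       1.    ]] [[ 0.7745 -0.6325 -0.0103]
 [-0.4354 -0.5212 -0.734 ]
 [ 0.459   0.5729 -0.679 ]] [-0.4914  0.3217  0.7786]
{'clock': 0.1, 'joint_pos': array([ 1.0617,  0.3811,  1.2981, -0.    ,  1.4636, -0.2153]), 'dq': array([ 0.0014, -0.0006, -0.003 ,  0.0006,  0.0011, -0.0004]), 'joint_efforts': array([  0.0042, -43.8655, -22.4914,   0.0714,   0.0342,  -0.0001]), 'tool_pos': array([0.1592, 0.5262, 0.2382]), 'eef_rot': array([-0.5676,  0.568 ,  0.4211, -0.4218]), 'wrist_force': array([-0.1021, -0.5906, -0.1721]), 'moment': array([-0.0348,  0.0169, -0.0085]), 'width': 0.08798216892023927}
```

View pics/top0.png

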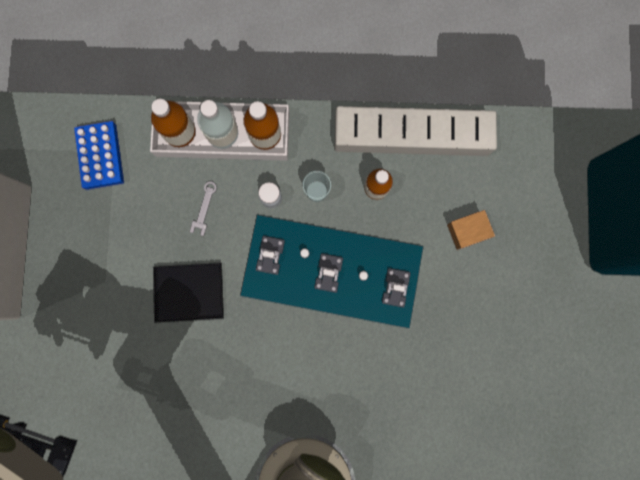

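View pics/side0.png

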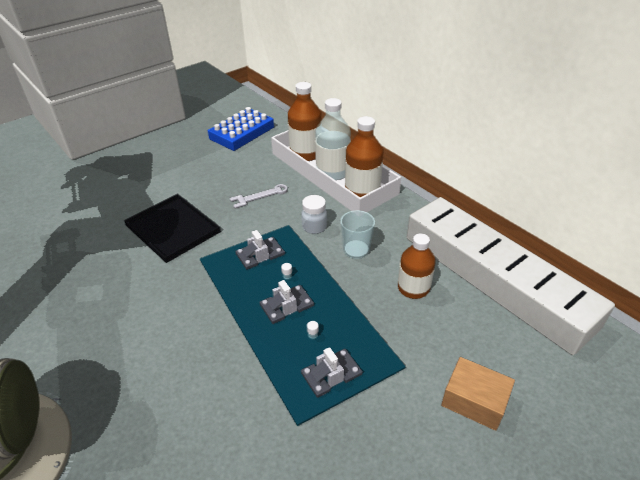

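Top view shows the board (rotated about 8°), with clips near (270,256), (329,272) and (397,288). Vials are at (305,253) and (364,276), the tray at (188,291). Next I measure the board and the grip bars.

```bash
cat > h.py <<'E'
from bench import arm
import cv2,numpy as np
np.set_printoptions(precision=4,suppress=True)
def ray(n,uv,z,m=None):
    m=m or arm.camera_model(n); K,R,t=m["intrinsics"],np.array(m["R"]),np.array(m["t"])
    if n=="wrist":
        d=(np.array(uv)-K[:2,2])/np.array([K[0][0],K[1][1]]); r=np.hypot(*d); d=np.r_[d/max(r,1e-9)*np.sin(r),np.cos(r)]
    else: d=np.linalg.solve(K,np.r_[uv,1])
    d=R.T@d; c=-R.T@t
    return c+d*(z-c[2])/d[2]
E
python3 - <<'E'
from h import *
im=cv2.imread("pics/top0.png"); hsv=cv2.cvtColor(im,cv2.COLOR_BGR2HSV)
def big(mk,roi):
    z=np.zeros_like(mk);x0,x1,y0,y1=roi;z[y0:y1,x0:x1]=mk[y0:y1,x0:x1]
    return sorted(cv2.findContours(z,0,2)[0],key=cv2.contourArea)[::-1]
teal=cv2.inRange(hsv,(80,120,20),(110,255,255))
c=big(teal,(220,440,200,340))[0]; P=np.array([ray("top",p,.008)[:2] for p in cv2.boxPoints(cv2.minAreaRect(c))])
print("board",P,P.mean(0),[np.linalg.norm(P[i]-P[i-1]) for i in range(4)],[np.degrees(np.arctan2(*(P[i]-P[i-1])[::-1])) for i in range(4)])
tr=cv2.inRange(hsv,(0,0,0),(180,255,25)); c=big(tr,(140,235,250,335))[0]
P=np.array([ray("top",p,.016)[:2] for p in cv2.boxPoints(cv2.minAreaRect(c))]); print("tray",P,P.mean(0),np.degrees(np.arctan2(*(P[1]-P[0])[::-1])))
wh=cv2.inRange(hsv,(0,0,185),(180,50,255))
for c in big(wh,(240,420,215,325))[:8]:
    m=cv2.moments(c); r=cv2.minAreaRect(c); print(r,cv2.contourArea(c),ray("top",r[0],.065)[:2],ray("top",r[0],.036)[:2])
cv2.imwrite("pics/c.png",cv2.resize(im[230:315,245:425],None,fx=4.4,fy=4.4,interpolation=cv2.INTER_CUBIC))
E
```

```text
board [[ 0.4518  0.173 ]
 [ 0.6569  0.1428]
 [ 0.5872 -0.2841]
 [ 0.3842 -0.2471]] [ 0.52   -0.0539] [np.float64(0.4255738415029405), np.float64(0.2073218440670802), np.float64(0.43255634665272286), np.float64(0.20632392163878963)] [np.float64(80.85573157421658), np.float64(-8.400840038001766), np.float64(-99.28005214157425), np.float64(169.66395706458286)]
tray [[0.5127 0.3938]
 [0.5251 0.2296]
 [0.3944 0.2171]
 [0.3823 0.3797]] [0.4536 0.305 ] -85.65918406054533
((328.7884216308594, 272.55767822265625), (10.394155502319336, 4.3145551681518555), 11.309932708740234) 33.5 [ 0.5111 -0.0448] [ 0.5127 -0.0454]
((399.0405578613281, 287.75677490234375), (10.52153491973877, 4.1099748611450195), 9.462322235107422) 32.5 [ 0.4793 -0.2144] [ 0.4802 -0.2186]
((267.5, 254.0), (4.0, 11.0), 90.0) 32.0 [0.5517 0.1043] [0.5542 0.1069]
((304.0, 253.0), (6.0, 6.0), 90.0) 29.0 [0.5566 0.0163] [0.5592 0.017 ]
((363.0, 275.0), (6.0, 6.0), 0.0) 28.0 [ 0.5075 -0.1272] [ 0.509  -0.1296]
```

View pics/c.png

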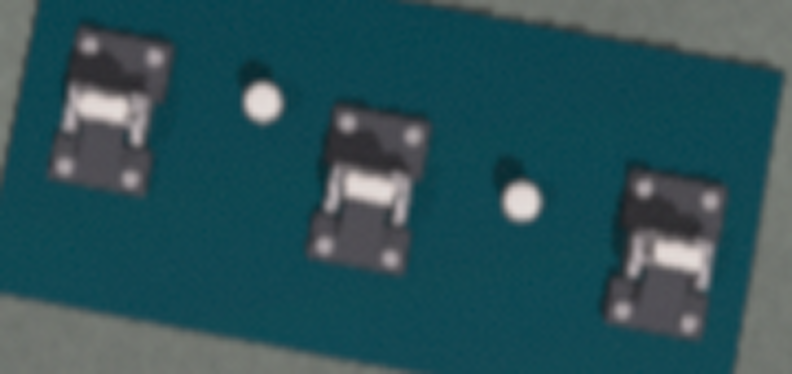

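The crop shows a white grip bar in each clip, long axis along board y, with the vials between the clips. I'll write a helper that works out moves in tool axes.

```bash
cat >> h.py <<'E'
from scipy.spatial.transform import Rotation as Ro
def tool():
    o=arm.get_obs(); q=o["eef_rot"]; return o,Ro.from_quat(np.r_[q[1:],q[0]]).as_matrix()
def plan(p,yaw=None):
    "print spin to bring tool x to yaw (deg, mod 180), and shift mm in tool axes after spin"
    o,R=tool(); cur=np.degrees(np.arctan2(R[1,0],R[0,0])); s=0
    if yaw is not None: s=(cur-yaw+90)%180-90
    R2=R@Ro.from_euler("y",s,degrees=True).as_matrix()
    print("t",o["clock"],"pos",o["tool_pos"],"yaw",cur.round(2),"tilt",R[:,1],"F",o["wrist_force"],"w",round(o["width"],4),"q",o["joint_pos"])
    print("spin",s.round(2),"shift_now mm",(R.T@(np.array(p)-o["tool_pos"])*1e3).round(1),"shift_after mm",(R2.T@(np.array(p)-o["tool_pos"])*1e3).round(1))
E
python3 -c "
from h import *
plan([.55,.1035,.2],-9.3)
for uv in [(267.5,254),(328.8,272.6),(399,287.8)]: print(ray('top',uv,.060+.005))
print('bottle',ray('top',(379,190),.03),'beaker',ray('top',(317,190),.04),'jar',ray('top',(269,194),.07))
m=arm.camera_model('wrist');print(m['intrinsics'],m['R']@tool()[1],m['R']@tool()[0]['tool_pos']+m['t'])
"
```

```text
t 0.1 pos [0.1592 0.5262 0.2382] yaw 73.17 tilt [-0.0006 -0.0011 -1.    ] F [-0.1021 -0.5906 -0.1721] w 0.088 q [ 1.0617  0.3811  1.2981 -0.      1.4636 -0.2153]
spin 82.47 shift_now mm [-291.4   38.5 -496.5] shift_after mm [ 454.    38.5 -354. ]
[0.5517 0.1043 0.065 ]
[ 0.511  -0.0448  0.065 ]
[ 0.4792 -0.2143  0.065 ]
bottle [ 0.7238 -0.1663  0.03  ] beaker [ 0.7173 -0.0107  0.04  ] jar [0.698  0.1058 0.07  ]
[[371.6483   0.     322.5237]
 [  0.     371.6483 234.1707]
 [  0.       0.       1.    ]] [[ 1.      0.0003  0.0007]
 [ 0.0007 -0.283  -0.9591]
 [-0.0001  0.9591 -0.283 ]] [-0.0002  0.0301  0.1606]
```

step_arm([
  {"claw": 0.05,"spin": 6.87},
  {"claw": 0.05,"spin": 6.87},
  {"claw": 0.05,"spin": 6.87},
  {"claw": 0.05,"spin": 6.87},
  {"claw": 0.05,"spin": 6.87},
  {"claw": 0.05,"spin": 6.87},
  {"claw": 0.05,"spin": 6.87},
  {"claw": 0.05,"spin": 6.87},
  {"claw": 0.05,"spin": 6.87},
  {"claw": 0.05,"spin": 6.87},
  {"claw": 0.05,"spin": 6.87},
  {"claw": 0.05,"spin": 6.87},
], squeeze=30)

```text
$.series[0]: bad value
```

step_arm([
  {"claw": 0.05,"x": 0.0252,"z": -0.0197},
  {"claw": 0.05,"x": 0.0252,"z": -0.0197},
  {"claw": 0.05,"x": 0.0252,"z": -0.0197},
  {"claw": 0.05,"x": 0.0252,"z": -0.0197},
  {"claw": 0.05,"x": 0.0252,"z": -0.0197},
  {"claw": 0.05,"x": 0.0252,"z": -0.0197},
  {"claw": 0.05,"x": 0.0252,"z": -0.0197},
  {"claw": 0.05,"x": 0.0252,"z": -0.0197},
  {"claw": 0.05,"x": 0.0252,"z": -0.0197},
  {"claw": 0.05,"x": 0.0252,"z": -0.0197},
  {"claw": 0.05,"x": 0.0252,"z": -0.0197},
  {"claw": 0.05,"x": 0.0252,"z": -0.0197},
  {"claw": 0.05,"x": 0.0252,"z": -0.0197},
  {"claw": 0.05,"x": 0.0252,"z": -0.0197},
  {"claw": 0.05,"x": 0.0252,"z": -0.0197},
  {"claw": 0.05,"x": 0.0252,"z": -0.0197},
  {"claw": 0.05,"x": 0.0252,"z": -0.0197},
  {"claw": 0.05,"x": 0.0252,"z": -0.0197},
  {"claw": 0.05},
  {"claw": 0.05},
])

```text
$.series[0]: bad value
```

```bash
python3 - <<'E'
from h import *
import pickle
m=arm.camera_model("wrist"); plan([.551,.104,.2],-9.3); im=arm.capture("wrist"); cv2.imwrite("pics/w1.png",im); pickle.dump(m,open("m1","wb"))
E
```

```text
t 0.1 pos [0.1592 0.5262 0.2382] yaw 73.17 tilt [-0.0006 -0.0011 -1.    ] F [-0.1021 -0.5906 -0.1721] w 0.088 q [ 1.0617  0.3811  1.2981 -0.      1.4636 -0.2153]
spin 82.47 shift_now mm [-290.7   38.5 -497.3] shift_after mm [ 454.9   38.5 -353.3]
```

View pics/w1.png

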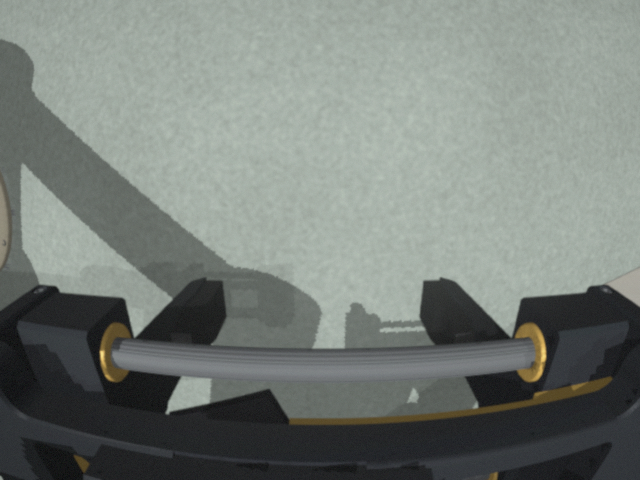

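The rows were refused, probably because every key is required. The wrist picture is still at the start pose: fingers at rows 280–400, and the view looks out along tool -z. I'll therefore stop short, on the +y side of the cards, to measure them.

step_arm([
  {"claw": 0.05,"x": 0,"y": 0,"z": 0,"spin": 6.87},
  {"claw": 0.05,"x": 0,"y": 0,"z": 0,"spin": 6.87},
  {"claw": 0.05,"x": 0,"y": 0,"z": 0,"spin": 6.87},
  {"claw": 0.05,"x": 0,"y": 0,"z": 0,"spin": 6.87},
  {"claw": 0.05,"x": 0,"y": 0,"z": 0,"spin": 6.87},
  {"claw": 0.05,"x": 0,"y": 0,"z": 0,"spin": 6.87},
  {"claw": 0.05,"x": 0,"y": 0,"z": 0,"spin": 6.87},
  {"claw": 0.05,"x": 0,"y": 0,"z": 0,"spin": 6.87},
  {"claw": 0.05,"x": 0,"y": 0,"z": 0,"spin": 6.87},
  {"claw": 0.05,"x": 0,"y": 0,"z": 0,"spin": 6.87},
  {"claw": 0.05,"x": 0,"y": 0,"z": 0,"spin": 6.87},
  {"claw": 0.05,"x": 0,"y": 0,"z": 0,"spin": 6.87},
], squeeze=30)

```text
clock: 1.15
tool_pos: [0.1592, 0.5263, 0.2385]
eef_rot: [-0.704, 0.705, -0.059, 0.059]
wrist_force: [-0.8, 0.1, -0.4]
width: 0.0499
```

step_arm([
  {"claw": 0.05,"x": 0.026,"y": 0,"z": -0.0155,"spin": 0},
  {"claw": 0.05,"x": 0.026,"y": 0,"z": -0.0155,"spin": 0},
  {"claw": 0.05,"x": 0.026,"y": 0,"z": -0.0155,"spin": 0},
  {"claw": 0.05,"x": 0.026,"y": 0,"z": -0.0155,"spin": 0},
  {"claw": 0.05,"x": 0.026,"y": 0,"z": -0.0155,"spin": 0},
  {"claw": 0.05,"x": 0.026,"y": 0,"z": -0.0155,"spin": 0},
  {"claw": 0.05,"x": 0.026,"y": 0,"z": -0.0155,"spin": 0},
  {"claw": 0.05,"x": 0.026,"y": 0,"z": -0.0155,"spin": 0},
  {"claw": 0.05,"x": 0.026,"y": 0,"z": -0.0155,"spin": 0},
  {"claw": 0.05,"x": 0.026,"y": 0,"z": -0.0155,"spin": 0},
  {"claw": 0.05,"x": 0.026,"y": 0,"z": -0.0155,"spin": 0},
  {"claw": 0.05,"x": 0.026,"y": 0,"z": -0.0155,"spin": 0},
  {"claw": 0.05,"x": 0.026,"y": 0,"z": -0.0155,"spin": 0},
  {"claw": 0.05,"x": 0.026,"y": 0,"z": -0.0155,"spin": 0},
  {"claw": 0.05,"x": 0.026,"y": 0,"z": -0.0155,"spin": 0},
  {"claw": 0.05,"x": 0.026,"y": 0,"z": -0.0155,"spin": 0},
  {"claw": 0.05,"x": 0.026,"y": 0,"z": -0.0155,"spin": 0},
  {"claw": 0.05,"x": 0,"y": 0,"z": 0,"spin": 0},
  {"claw": 0.05,"x": 0,"y": 0,"z": 0,"spin": 0},
])

```text
clock: 2.73
tool_pos: [0.5536, 0.1942, 0.238]
eef_rot: [-0.705, 0.705, -0.058, 0.057]
wrist_force: [-0.1, -0.2, 0.8]
width: 0.0495
```

```bash
python3 - <<'E'
from h import *
import pickle
plan([.551,.104,.2],-9.3); m=arm.camera_model("wrist"); im=arm.capture("wrist"); cv2.imwrite("pics/w2.png",im); pickle.dump(m,open("m2","wb"))
E
```

```text
t 2.7333 pos [0.5536 0.1942 0.238 ] yaw -9.4 tilt [-0.0013 -0.0001 -1.    ] F [-0.0979 -0.1677  0.795 ] w 0.0495 q [0.1357 0.4467 1.1917 0.0001 1.5046 0.2997]
spin -0.1 shift_now mm [ 12.3  38.  -89.4] shift_after mm [ 12.1  38.  -89.4]
```

View pics/w2.png

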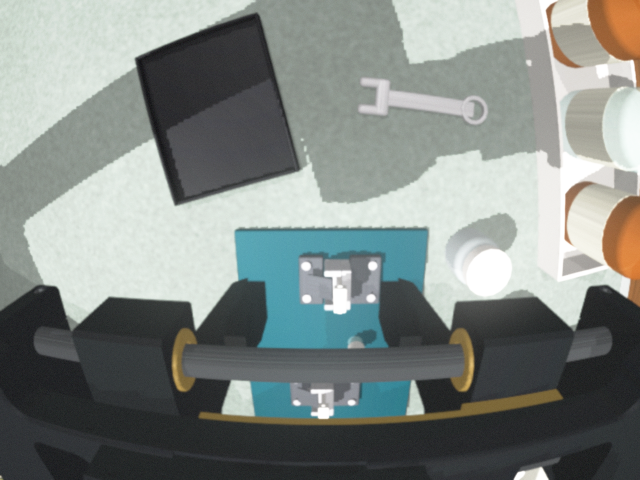

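The picture shows card 1 at about (340,295) between the fingers, card 2 half hidden at (323,405), and the tray top left at (217,108). I'll zoom in on card 1.

```bash
python3 - <<'E'
from h import *
import pickle
m=pickle.load(open("m2","rb")); im=cv2.imread("pics/w2.png"); print("cam",-m["R"].T@m["t"])
c=im[245:330,295:390]
cv2.imwrite("pics/w2c.png",cv2.resize(c,None,fx=7,fy=7,interpolation=cv2.INTER_NEAREST))
g=cv2.inRange(im,(225,225,225),(255,255,255))
for k in cv2.findContours(g[245:330,295:390],0,2)[0]:
    if cv2.contourArea(k)>15: 
        r=cv2.minAreaRect(k); p=np.array(r[0])+[295,245]; print(r,p,ray("wrist",p,.065,m))
tr=cv2.inRange(im[0:215,120:310],(0,0,0),(75,75,75)); k=max(cv2.findContours(tr,0,2)[0],key=cv2.contourArea)
a=cv2.approxPolyDP(k,12,True)[:,0]+[120,0]; P=np.array([ray("wrist",q,.016,m)[:2] for q in a]); print(a,P,P.mean(0))
E
```

```text
cam [0.5651 0.2672 0.3835]
((75.5, 53.0), (6.0, 7.0), 90.0) [370.5 298. ] [0.5835 0.1034 0.065 ]
((11.250000953674316, 53.25), (7.77817440032959, 7.071067810058594), 45.0) [306.25 298.25] [0.5229 0.1134 0.065 ]
((42.5, 47.0), (42.0, 25.0), 90.0) [337.5 292. ] [0.5532 0.1151 0.065 ]
((77.5, 20.5), (7.0, 7.0), 90.0) [372.5 265.5] [0.5892 0.1365 0.065 ]
((10.5, 21.0), (8.0, 7.0), 90.0) [305.5 266. ] [0.5281 0.1461 0.065 ]
[[256  13]
 [136  58]
 [176 203]
 [294 170]
 [185 197]
 [170 127]
 [268  79]
 [280 116]
 [264 127]
 [283 134]
 [284 118]
 [298 168]] [[0.5182 0.3949]
 [0.3828 0.3831]
 [0.3976 0.2188]
 [0.5288 0.2295]
 [0.4096 0.2231]
 [0.4093 0.2988]
 [0.5192 0.3238]
 [0.5246 0.285 ]
 [0.5071 0.2772]
 [0.5244 0.2668]
 [0.5281 0.2823]
 [0.5331 0.2308]] [0.4819 0.2845]
```

View pics/w2c.png

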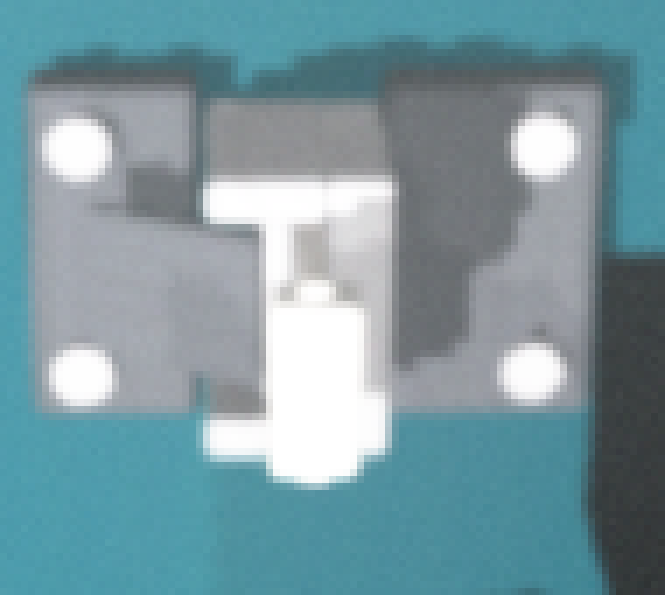

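```bash
python3 - <<'E'
from h import *
import pickle
m=pickle.load(open("m2","rb"))
u=np.array([np.cos(np.radians(-9.3)),np.sin(np.radians(-9.3))]); v=np.array([-u[1],u[0]])
for p in[(333.3,313.5),(346.7,313.5),(340,313.9),(340,288.6),(333.3,292),(346.7,292)]: q=ray("wrist",p,.065,m); print(p,q,"board-x",q[:2]@u,"y",q[:2]@v)
f=ray("wrist",(340,313.9),.065,m)[:2]+.013*v; print("c1",f)
# screws -> clip centre & yaw (z=.018+head)
S=np.array([ray("wrist",p,.02,m)[:2] for p in[(306,266),(372.5,265.7),(306.3,298.3),(370.7,298)]]); print(S,S.mean(0),np.degrees(np.arctan2(*(S[1]-S[0])[::-1])),np.degrees(np.arctan2(*(S[3]-S[2])[::-1])))
plan([f[0],f[1],.085],-9.4)
E
```

```text
(333.3, 313.5) [0.5458 0.0928 0.065 ] board-x 0.5236384955847361 y 0.17975426355004495
(346.7, 313.5) [0.5587 0.0906 0.065 ] board-x 0.536673984977128 y 0.1796695107716408
(340, 313.9) [0.5522 0.0912 0.065 ] board-x 0.5301590577857775 y 0.1792742920484136
(340, 288.6) [0.5561 0.1183 0.065 ] board-x 0.5296740511096268 y 0.20658876046149857
(333.3, 292) [0.5493 0.1158 0.065 ] board-x 0.5233903495376477 y 0.20304724148339592
(346.7, 292) [0.5618 0.1137 0.065 ] board-x 0.5360888292581659 y 0.2029894627086784
c1 [0.5543 0.1041]
[[0.5234 0.1289]
 [0.5926 0.1178]
 [0.5169 0.0916]
 [0.5863 0.0802]] [0.5548 0.1046] -9.149407324590332 -9.263993917332197
t 2.7833 pos [0.5528 0.1951 0.2383] yaw -9.31 tilt [-0.0012  0.0001 -1.    ] F [-0.2688  0.4668  0.6426] w 0.0499 q [0.1374 0.4457 1.1925 0.0003 1.5045 0.2999]
spin 0.09 shift_now mm [ 16.4 153.3 -89.6] shift_after mm [ 16.5 153.3 -89.6]
```

step_arm([
  {"claw": 0.05,"x": 0.0027,"y": 0.02,"z": -0.015,"spin": 0},
  {"claw": 0.05,"x": 0.0027,"y": 0.02,"z": -0.015,"spin": 0},
  {"claw": 0.05,"x": 0.0027,"y": 0.02,"z": -0.015,"spin": 0},
  {"claw": 0.05,"x": 0.0027,"y": 0.02,"z": -0.015,"spin": 0},
  {"claw": 0.05,"x": 0.0027,"y": 0.02,"z": -0.015,"spin": 0},
  {"claw": 0.05,"x": 0.0027,"y": 0.02,"z": -0.015,"spin": 0},
  {"claw": 0.05,"x": 0,"y": 0.02,"z": 0,"spin": 0},
  {"claw": 0.05,"x": 0,"y": 0.02,"z": 0,"spin": 0},
  {"claw": 0.05,"x": 0,"y": 0,"z": 0,"spin": 0},
  {"claw": 0.05,"x": 0,"y": 0,"z": 0,"spin": 0},
  {"claw": 0.05,"x": 0,"y": 0,"z": 0,"spin": 0},
], squeeze=40)

```text
clock: 3.7
tool_pos: [0.5548, 0.1045, 0.0801]
eef_rot: [0.705, -0.705, 0.056, -0.057]
wrist_force: [0.4, 0.2, 0.9]
width: 0.05
```

```bash
python3 -c "
from h import *
plan([.554,.1045,.0455],-9.3)"
```

```text
t 3.7 pos [0.5548 0.1045 0.0801] yaw -9.21 tilt [ 0.0018  0.     -1.    ] F [0.3832 0.2448 0.8977] w 0.05 q [-0.0236  0.566   1.4845  0.0001  1.0893  0.1371]
spin 0.09 shift_now mm [-0.8 34.6 -0.1] shift_after mm [-0.8 34.6 -0.1]
```

step_arm([
  {"claw": 0.05,"x": -0.0005,"y": 0.008,"z": 0,"spin": 0},
  {"claw": 0.05,"x": 0,"y": 0.008,"z": 0,"spin": 0},
  {"claw": 0.05,"x": 0,"y": 0.008,"z": 0,"spin": 0},
  {"claw": 0.05,"x": 0,"y": 0.004,"z": 0,"spin": 0},
  {"claw": 0.05,"x": 0,"y": 0.003,"z": 0,"spin": 0},
  {"claw": 0.05,"x": 0,"y": 0.002,"z": 0,"spin": 0},
  {"claw": 0.05,"x": 0,"y": 0,"z": 0,"spin": 0},
  {"claw": 0.05,"x": 0,"y": 0,"z": 0,"spin": 0},
  {"claw": 0.03,"x": 0,"y": 0,"z": 0,"spin": 0},
  {"claw": 0.02,"x": 0,"y": 0,"z": 0,"spin": 0},
  {"claw": 0.02,"x": 0,"y": 0,"z": 0,"spin": 0},
  {"claw": 0.02,"x": 0,"y": 0,"z": 0,"spin": 0},
])

```text
clock: 4.7
tool_pos: [0.5541, 0.1038, 0.0459]
eef_rot: [0.705, -0.705, 0.057, -0.057]
wrist_force: [-0.1, -0.0, -0.3]
width: 0.0255
```

step_arm([
  {"claw": 0.0,"x": 0,"y": 0,"z": 0,"spin": 0},
  {"claw": 0.0,"x": 0,"y": 0,"z": 0,"spin": 0},
  {"claw": 0.0,"x": 0,"y": 0,"z": 0,"spin": 0},
  {"claw": 0.0,"x": 0,"y": 0,"z": 0,"spin": 0},
])

```text
clock: 5.03
tool_pos: [0.5544, 0.1037, 0.0459]
eef_rot: [0.705, -0.705, 0.057, -0.058]
wrist_force: [1.1, -0.7, -0.5]
width: 0.0116
```

```bash
python3 -c "
from h import *
plan([.554,.1045,.0455],-9.3)"
```

```text
t 5.0333 pos [0.5544 0.1037 0.0459] yaw -9.28 tilt [ 0.001  -0.0001 -1.    ] F [ 1.0651 -0.7288 -0.5019] w 0.0116 q [-0.0249  0.6126  1.518  -0.      1.01    0.137 ]
spin 0.02 shift_now mm [-0.5  0.4  0.7] shift_after mm [-0.5  0.4  0.7]
```

step_arm([
  {"claw": 0.0,"x": 0,"y": -0.0008,"z": 0,"spin": 0},
  {"claw": 0.0,"x": 0,"y": -0.0008,"z": 0,"spin": 0},
  {"claw": 0.0,"x": 0,"y": -0.0008,"z": 0,"spin": 0},
  {"claw": 0.0,"x": 0,"y": -0.0008,"z": 0,"spin": 0},
  {"claw": 0.0,"x": 0,"y": -0.0008,"z": 0,"spin": 0},
])

```text
clock: 5.45
tool_pos: [0.5541, 0.1037, 0.0498]
eef_rot: [-0.705, 0.705, -0.057, 0.057]
wrist_force: [2.9, -1.5, -2.9]
width: 0.0116
```

step_arm([
  {"claw": 0.0,"x": 0,"y": -0.0008,"z": 0,"spin": 0},
  {"claw": 0.0,"x": 0,"y": -0.0008,"z": 0,"spin": 0},
  {"claw": 0.0,"x": 0,"y": -0.0008,"z": 0,"spin": 0},
  {"claw": 0.0,"x": 0,"y": -0.0008,"z": 0,"spin": 0},
])

```text
clock: 5.78
tool_pos: [0.554, 0.1038, 0.053]
eef_rot: [0.705, -0.705, 0.057, -0.057]
wrist_force: [3.1, -0.2, -2.2]
width: 0.0114
```

step_arm([
  {"claw": 0.0,"x": 0,"y": -0.0008,"z": 0,"spin": 0},
  {"claw": 0.0,"x": 0,"y": -0.0008,"z": 0,"spin": 0},
  {"claw": 0.0,"x": 0,"y": -0.0008,"z": 0,"spin": 0},
  {"claw": 0.0,"x": 0,"y": -0.0008,"z": 0,"spin": 0},
])

```text
clock: 6.12
tool_pos: [0.554, 0.1038, 0.0562]
eef_rot: [0.705, -0.705, 0.057, -0.057]
wrist_force: [2.7, -0.8, -2.3]
width: 0.0115
```

Drag on card 1 is about 2–2.5 N, so it is probably the weak one. I'll release it and go look at card 2.

step_arm([
  {"claw": 0.03,"x": 0,"y": 0,"z": 0,"spin": 0},
  {"claw": 0.05,"x": 0,"y": 0,"z": 0,"spin": 0},
  {"claw": 0.05,"x": 0,"y": 0,"z": 0,"spin": 0},
  {"claw": 0.05,"x": 0,"y": 0,"z": 0,"spin": 0},
  {"claw": 0.05,"x": 0,"y": -0.005,"z": 0,"spin": 0},
  {"claw": 0.05,"x": 0,"y": -0.02,"z": 0,"spin": 0},
  {"claw": 0.05,"x": 0,"y": -0.03,"z": 0,"spin": 0},
  {"claw": 0.05,"x": -0.004,"y": -0.03,"z": -0.013,"spin": 0},
  {"claw": 0.05,"x": -0.004,"y": -0.03,"z": -0.013,"spin": 0},
  {"claw": 0.05,"x": -0.004,"y": -0.03,"z": -0.013,"spin": 0},
  {"claw": 0.05,"x": -0.004,"y": -0.03,"z": -0.013,"spin": 0},
  {"claw": 0.05,"x": 0,"y": -0.007,"z": -0.01,"spin": 0},
  {"claw": 0.05,"x": 0,"y": 0,"z": 0,"spin": 0},
  {"claw": 0.05,"x": 0,"y": 0,"z": 0,"spin": 0},
])

```text
clock: 7.28
tool_pos: [0.528, 0.0451, 0.2377]
eef_rot: [0.705, -0.705, 0.058, -0.057]
wrist_force: [-0.4, 0.4, -0.2]
width: 0.0497
```

```bash
python3 - <<'E'
from h import *
import pickle
plan([.5135,-.045,.085],-9.3); m=arm.camera_model("wrist"); im=arm.capture("wrist"); cv2.imwrite("pics/w3.png",im); pickle.dump(m,open("m3","wb"))
K=m["intrinsics"]
def proj(X):
    c=m["R"]@np.array(X)+m["t"]; r=np.hypot(c[0],c[1]); th=np.arctan2(r,c[2]); return K[:2,2]+K[0][0]*th*c[:2]/r
print(proj([.5135,-.045,.065]),proj([.554,.1045,.075]))
c=im[130:330,280:400]; cv2.imwrite("pics/w3c.png",cv2.resize(c,None,fx=5,fy=5,interpolation=cv2.INTER_NEAREST)[:,:][400:1000] if 0 else cv2.resize(im[245:330,295:390],None,fx=7,fy=7,interpolation=cv2.INTER_NEAREST))
E
```

```text
t 7.2833 pos [0.528  0.0451 0.2377] yaw -9.32 tilt [-0.0006  0.0002 -1.    ] F [-0.3806  0.4218 -0.2217] w 0.0497 q [-0.1385  0.3464  1.3544  0.0002  1.4415  0.0242]
spin -0.02 shift_now mm [  0.4 152.6 -91.3] shift_after mm [  0.4 152.6 -91.3]
[324.3489 304.5639] [343.9091 140.0723]
```

View pics/w3c.png

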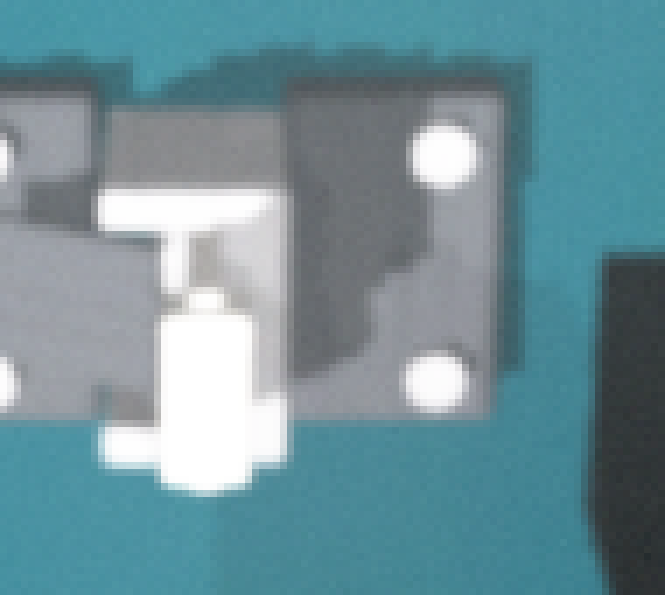

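Card 2's bar is centred at column 324.5, with its far edge at about row 315.

```bash
python3 - <<'E'
from h import *
import pickle
m=pickle.load(open("m3","rb"))
f=ray("wrist",(324.5,314.8),.065,m)[:2]+.013*np.array([.1616,.9869]); print("c2",f, ray("wrist",(324.5,290.2),.065,m)[:2])
plan([f[0],f[1],.0455],-9.3)
E
```

```text
c2 [ 0.5139 -0.0433] [ 0.5161 -0.0299]
t 7.3333 pos [0.5278 0.0455 0.2369] yaw -9.29 tilt [-0.0022  0.0005 -1.    ] F [ 0.8412  0.0328 -0.8482] w 0.0496 q [-0.1379  0.3474  1.3549  0.0002  1.4415  0.0242]
spin 0.01 shift_now mm [  1.1 191.4 -89.9] shift_after mm [  1.1 191.4 -89.9]
```

step_arm([
  {"claw": 0.05,"x": 0.0007,"y": 0.01,"z": -0.015,"spin": 0},
  {"claw": 0.05,"x": 0,"y": 0.02,"z": -0.015,"spin": 0},
  {"claw": 0.05,"x": 0,"y": 0.02,"z": -0.015,"spin": 0},
  {"claw": 0.05,"x": 0,"y": 0.02,"z": -0.015,"spin": 0},
  {"claw": 0.05,"x": 0,"y": 0.02,"z": -0.015,"spin": 0},
  {"claw": 0.05,"x": 0,"y": 0.02,"z": -0.0145,"spin": 0},
  {"claw": 0.05,"x": 0,"y": 0.02,"z": 0,"spin": 0},
  {"claw": 0.05,"x": 0,"y": 0.02,"z": 0,"spin": 0},
  {"claw": 0.05,"x": 0,"y": 0.02,"z": 0,"spin": 0},
  {"claw": 0.05,"x": 0,"y": 0.01,"z": 0,"spin": 0},
  {"claw": 0.05,"x": 0,"y": 0.006,"z": 0,"spin": 0},
  {"claw": 0.05,"x": 0,"y": 0.005,"z": 0,"spin": 0},
  {"claw": 0.05,"x": 0,"y": 0,"z": 0,"spin": 0},
  {"claw": 0.05,"x": 0,"y": 0,"z": 0,"spin": 0},
])

```text
clock: 8.5
tool_pos: [0.5146, -0.043, 0.0471]
eef_rot: [0.705, -0.705, 0.057, -0.057]
wrist_force: [-0.1, 0.3, -0.4]
width: 0.0502
```

step_arm([
  {"claw": 0.03,"x": 0,"y": 0,"z": 0,"spin": 0},
  {"claw": 0.02,"x": 0,"y": 0,"z": 0,"spin": 0},
  {"claw": 0.02,"x": 0,"y": 0,"z": 0,"spin": 0},
  {"claw": 0.02,"x": 0,"y": 0,"z": 0,"spin": 0},
  {"claw": 0.0,"x": 0,"y": 0,"z": 0,"spin": 0},
  {"claw": 0.0,"x": 0,"y": 0,"z": 0,"spin": 0},
  {"claw": 0.0,"x": 0,"y": 0,"z": 0,"spin": 0},
  {"claw": 0.0,"x": 0,"y": 0,"z": 0,"spin": 0},
])

```text
clock: 9.17
tool_pos: [0.5148, -0.0434, 0.0473]
eef_rot: [-0.705, 0.705, -0.057, 0.057]
wrist_force: [1.8, 0.1, 0.3]
width: 0.0111
```

step_arm([
  {"claw": 0.0,"x": 0,"y": -0.0008,"z": 0,"spin": 0},
  {"claw": 0.0,"x": 0,"y": -0.0008,"z": 0,"spin": 0},
  {"claw": 0.0,"x": 0,"y": -0.0008,"z": 0,"spin": 0},
  {"claw": 0.0,"x": 0,"y": -0.0008,"z": 0,"spin": 0},
  {"claw": 0.0,"x": 0,"y": -0.0008,"z": 0,"spin": 0},
])

```text
clock: 9.58
tool_pos: [0.5146, -0.0433, 0.0511]
eef_rot: [-0.705, 0.705, -0.057, 0.057]
wrist_force: [5.1, -1.2, -8.0]
width: 0.0114
```

step_arm([
  {"claw": 0.0,"x": 0,"y": -0.0008,"z": 0,"spin": 0},
  {"claw": 0.0,"x": 0,"y": -0.0008,"z": 0,"spin": 0},
  {"claw": 0.0,"x": 0,"y": -0.0008,"z": 0,"spin": 0},
  {"claw": 0.0,"x": 0,"y": -0.0008,"z": 0,"spin": 0},
])

```text
clock: 9.92
tool_pos: [0.5145, -0.0433, 0.0544]
eef_rot: [-0.705, 0.705, -0.057, 0.057]
wrist_force: [3.9, -1.1, -7.8]
width: 0.0114
```

step_arm([
  {"claw": 0.0,"x": 0,"y": -0.0008,"z": 0,"spin": 0},
  {"claw": 0.0,"x": 0,"y": -0.0008,"z": 0,"spin": 0},
  {"claw": 0.0,"x": 0,"y": -0.0008,"z": 0,"spin": 0},
  {"claw": 0.0,"x": 0,"y": -0.0008,"z": 0,"spin": 0},
])

```text
clock: 10.25
tool_pos: [0.5145, -0.0433, 0.0576]
eef_rot: [0.705, -0.705, 0.057, -0.057]
wrist_force: [3.4, -0.3, -7.2]
width: 0.0116
```

step_arm([
  {"claw": 0.03,"x": 0,"y": 0,"z": 0,"spin": 0},
  {"claw": 0.05,"x": 0,"y": 0,"z": 0,"spin": 0},
  {"claw": 0.05,"x": 0,"y": 0,"z": 0,"spin": 0},
  {"claw": 0.05,"x": 0,"y": 0,"z": 0,"spin": 0},
  {"claw": 0.05,"x": 0,"y": -0.005,"z": 0,"spin": 0},
  {"claw": 0.05,"x": 0,"y": -0.02,"z": 0,"spin": 0},
  {"claw": 0.05,"x": 0,"y": -0.03,"z": 0,"spin": 0},
  {"claw": 0.05,"x": -0.001,"y": -0.03,"z": -0.016,"spin": 0},
  {"claw": 0.05,"x": -0.001,"y": -0.03,"z": -0.017,"spin": 0},
  {"claw": 0.05,"x": -0.001,"y": -0.03,"z": -0.017,"spin": 0},
  {"claw": 0.05,"x": -0.001,"y": -0.03,"z": -0.017,"spin": 0},
  {"claw": 0.05,"x": 0,"y": -0.005,"z": -0.016,"spin": 0},
  {"claw": 0.05,"x": 0,"y": 0,"z": 0,"spin": 0},
  {"claw": 0.05,"x": 0,"y": 0,"z": 0,"spin": 0},
])

```text
clock: 11.42
tool_pos: [0.4968, -0.1247, 0.2377]
eef_rot: [0.705, -0.705, 0.058, -0.058]
wrist_force: [0.3, 0.0, -0.6]
width: 0.0503
```

```bash
python3 - <<'E'
from h import *
import pickle
plan([.482,-.213,.0455],-9.3); m=arm.camera_model("wrist"); im=arm.capture("wrist"); cv2.imwrite("pics/w4.png",im); pickle.dump(m,open("m4","wb"))
a=cv2.resize(im[245:330,275:370],None,fx=7,fy=7,interpolation=cv2.INTER_NEAREST)
b=cv2.imread("pics/w3.png")[100:185,310:385]; b=cv2.resize(b,None,fx=4,fy=4)[:,:]; c=im[100:185,280:400]; 
cv2.imwrite("pics/w4c.png",a)
E
```

```text
t 11.4167 pos [ 0.4968 -0.1247  0.2377] yaw -9.35 tilt [ 0.0001  0.0002 -1.    ] F [ 0.3369  0.0036 -0.6063] w 0.0503 q [-0.4774  0.3152  1.4017  0.0002  1.4247 -0.3142]
spin -0.05 shift_now mm [ -0.3 192.2 -89.6] shift_after mm [ -0.4 192.2 -89.6]
```

View pics/w4c.png

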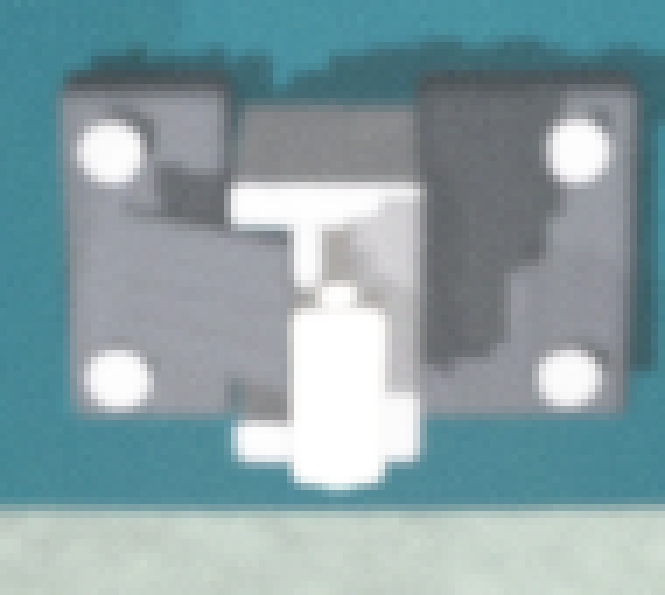

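Card 3's bar is centred at (275+337.5/7 = 323.2), with its far edge at about row 314.3.

```bash
python3 - <<'E'
from h import *
import pickle
m=pickle.load(open("m4","rb"))
f=ray("wrist",(323.2,314.3),.065,m)[:2]+.013*np.array([.1616,.9869]); print("c3",f)
plan([f[0],f[1],.0455],-9.3)
E
```

```text
c3 [ 0.4817 -0.2124]
t 11.4667 pos [ 0.4968 -0.124   0.237 ] yaw -9.3 tilt [-0.0012  0.0009 -1.    ] F [-0.6024 -0.1643 -0.0381] w 0.05 q [-0.4763  0.3159  1.4026  0.0002  1.4245 -0.3141]
spin 0.0 shift_now mm [ -0.3 191.5 -89.8] shift_after mm [ -0.3 191.5 -89.8]
```

step_arm([
  {"claw": 0.05,"x": 0,"y": 0.01,"z": -0.015,"spin": 0},
  {"claw": 0.05,"x": 0,"y": 0.02,"z": -0.015,"spin": 0},
  {"claw": 0.05,"x": 0,"y": 0.02,"z": -0.015,"spin": 0},
  {"claw": 0.05,"x": 0,"y": 0.02,"z": -0.015,"spin": 0},
  {"claw": 0.05,"x": 0,"y": 0.02,"z": -0.015,"spin": 0},
  {"claw": 0.05,"x": 0,"y": 0.02,"z": -0.0145,"spin": 0},
  {"claw": 0.05,"x": 0,"y": 0.02,"z": 0,"spin": 0},
  {"claw": 0.05,"x": 0,"y": 0.02,"z": 0,"spin": 0},
  {"claw": 0.05,"x": 0,"y": 0.02,"z": 0,"spin": 0},
  {"claw": 0.05,"x": 0,"y": 0.01,"z": 0,"spin": 0},
  {"claw": 0.05,"x": 0,"y": 0.006,"z": 0,"spin": 0},
  {"claw": 0.05,"x": 0,"y": 0.005,"z": 0,"spin": 0},
  {"claw": 0.05,"x": 0,"y": 0,"z": 0,"spin": 0},
  {"claw": 0.05,"x": 0,"y": 0,"z": 0,"spin": 0},
])

```text
clock: 12.63
tool_pos: [0.4831, -0.2128, 0.0471]
eef_rot: [-0.705, 0.705, -0.057, 0.057]
wrist_force: [0.4, 0.1, 0.3]
width: 0.0501
```

step_arm([
  {"claw": 0.03,"x": 0,"y": 0,"z": 0,"spin": 0},
  {"claw": 0.02,"x": 0,"y": 0,"z": 0,"spin": 0},
  {"claw": 0.02,"x": 0,"y": 0,"z": 0,"spin": 0},
  {"claw": 0.02,"x": 0,"y": 0,"z": 0,"spin": 0},
  {"claw": 0.0,"x": 0,"y": 0,"z": 0,"spin": 0},
  {"claw": 0.0,"x": 0,"y": 0,"z": 0,"spin": 0},
  {"claw": 0.0,"x": 0,"y": 0,"z": 0,"spin": 0},
  {"claw": 0.0,"x": 0,"y": 0,"z": 0,"spin": 0},
])

```text
clock: 13.3
tool_pos: [0.4828, -0.2129, 0.0467]
eef_rot: [-0.705, 0.705, -0.057, 0.057]
wrist_force: [-0.4, 0.7, 1.4]
width: 0.0117
```

step_arm([
  {"claw": 0.0,"x": 0,"y": -0.0008,"z": 0,"spin": 0},
  {"claw": 0.0,"x": 0,"y": -0.0008,"z": 0,"spin": 0},
  {"claw": 0.0,"x": 0,"y": -0.0008,"z": 0,"spin": 0},
  {"claw": 0.0,"x": 0,"y": -0.0008,"z": 0,"spin": 0},
  {"claw": 0.0,"x": 0,"y": -0.0008,"z": 0,"spin": 0},
])

```text
clock: 13.72
tool_pos: [0.4827, -0.2128, 0.0503]
eef_rot: [0.705, -0.705, 0.057, -0.057]
wrist_force: [2.8, -0.8, -10.2]
width: 0.0112
```

step_arm([
  {"claw": 0.0,"x": 0,"y": -0.0008,"z": 0,"spin": 0},
  {"claw": 0.0,"x": 0,"y": -0.0008,"z": 0,"spin": 0},
  {"claw": 0.0,"x": 0,"y": -0.0008,"z": 0,"spin": 0},
  {"claw": 0.0,"x": 0,"y": -0.0008,"z": 0,"spin": 0},
])

```text
clock: 14.05
tool_pos: [0.4827, -0.2128, 0.0538]
eef_rot: [0.705, -0.705, 0.057, -0.057]
wrist_force: [3.6, -0.4, -8.2]
width: 0.0113
```

step_arm([
  {"claw": 0.0,"x": 0,"y": -0.0008,"z": 0,"spin": 0},
  {"claw": 0.0,"x": 0,"y": -0.0008,"z": 0,"spin": 0},
  {"claw": 0.0,"x": 0,"y": -0.0008,"z": 0,"spin": 0},
  {"claw": 0.0,"x": 0,"y": -0.0008,"z": 0,"spin": 0},
])

```text
clock: 14.38
tool_pos: [0.4827, -0.2128, 0.057]
eef_rot: [0.705, -0.705, 0.057, -0.057]
wrist_force: [3.2, -0.6, -10.1]
width: 0.0119
```

Card 1, at about 2.3 N, is the weak one; the others read about 7.7 N and 9.5 N. I release card 3 and go back to card 1.

step_arm([
  {"claw": 0.03,"x": 0,"y": 0,"z": 0,"spin": 0},
  {"claw": 0.05,"x": 0,"y": 0,"z": 0,"spin": 0},
  {"claw": 0.05,"x": 0,"y": 0,"z": 0,"spin": 0},
  {"claw": 0.05,"x": 0,"y": 0,"z": 0,"spin": 0},
  {"claw": 0.05,"x": 0,"y": -0.005,"z": 0,"spin": 0},
  {"claw": 0.05,"x": 0,"y": -0.02,"z": 0,"spin": 0},
  {"claw": 0.05,"x": 0,"y": -0.025,"z": 0,"spin": 0},
  {"claw": 0.05,"x": 0,"y": -0.01,"z": 0,"spin": 0},
])

```text
clock: 15.05
tool_pos: [0.4835, -0.2134, 0.12]
eef_rot: [-0.704, 0.706, -0.056, 0.058]
wrist_force: [0.6, 0.3, 0.3]
width: 0.05
```

step_arm([
  {"claw": 0.05,"x": 0.0018,"y": 0,"z": 0.0295,"spin": 0},
  {"claw": 0.05,"x": 0.0018,"y": 0,"z": 0.0295,"spin": 0},
  {"claw": 0.05,"x": 0.0018,"y": 0,"z": 0.0295,"spin": 0},
  {"claw": 0.05,"x": 0.0018,"y": 0,"z": 0.0295,"spin": 0},
  {"claw": 0.05,"x": 0.0018,"y": 0,"z": 0.0295,"spin": 0},
  {"claw": 0.05,"x": 0.0018,"y": 0,"z": 0.0295,"spin": 0},
  {"claw": 0.05,"x": 0.0018,"y": 0,"z": 0.0295,"spin": 0},
  {"claw": 0.05,"x": 0.0018,"y": 0,"z": 0.0295,"spin": 0},
  {"claw": 0.05,"x": 0.0018,"y": 0,"z": 0.0295,"spin": 0},
  {"claw": 0.05,"x": 0.0018,"y": 0,"z": 0.0295,"spin": 0},
  {"claw": 0.05,"x": 0.0018,"y": 0,"z": 0.0295,"spin": 0},
  {"claw": 0.05,"x": 0,"y": 0,"z": 0,"spin": 0},
  {"claw": 0.05,"x": 0,"y": 0,"z": 0,"spin": 0},
  {"claw": 0.05,"x": 0,"y": 0,"z": 0,"spin": 0},
])

```text
clock: 16.22
tool_pos: [0.5544, 0.1036, 0.1171]
eef_rot: [-0.705, 0.705, -0.057, 0.057]
wrist_force: [-0.5, 0.1, 0.3]
width: 0.0501
```

```bash
python3 -c "
from h import *
plan([.5541,.1040,.0562],-9.3)
cv2.imwrite('pics/s2.png',cv2.resize(arm.capture('side')[210:410,200:400],None,fx=3,fy=3))"
```

```text
t 16.2167 pos [0.5544 0.1036 0.1171] yaw -9.27 tilt [-0.0001 -0.0003 -1.    ] F [-0.509   0.1449  0.2832] w 0.0501 q [-0.0249  0.5198  1.4426 -0.0004  1.1794  0.137 ]
spin 0.03 shift_now mm [-0.4 60.9  0.3] shift_after mm [-0.4 60.9  0.3]
```

View pics/s2.png

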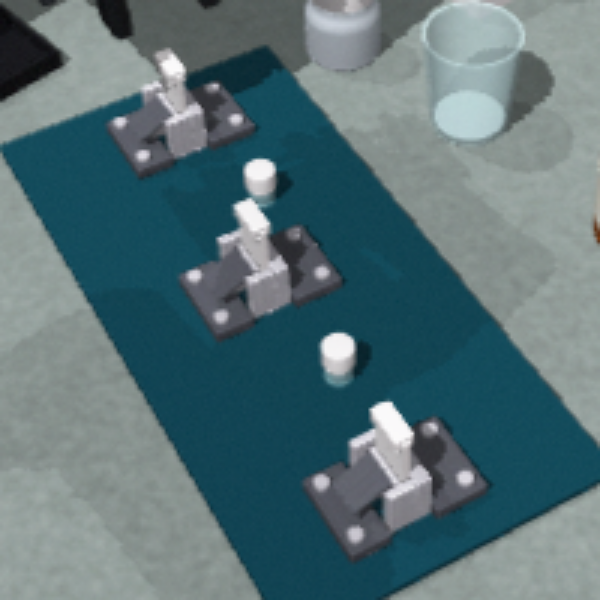

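All three cards stand raised by about a centimetre in their clips, and everything else is where it was. Now I take out card 1.

step_arm([
  {"claw": 0.05,"x": 0,"y": 0.015,"z": 0,"spin": 0},
  {"claw": 0.05,"x": 0,"y": 0.015,"z": 0,"spin": 0},
  {"claw": 0.05,"x": 0,"y": 0.015,"z": 0,"spin": 0},
  {"claw": 0.05,"x": 0,"y": 0.01,"z": 0,"spin": 0},
  {"claw": 0.05,"x": 0,"y": 0.005,"z": 0,"spin": 0},
  {"claw": 0.04,"x": 0,"y": 0,"z": 0,"spin": 0},
  {"claw": 0.02,"x": 0,"y": 0,"z": 0,"spin": 0},
  {"claw": 0.02,"x": 0,"y": 0,"z": 0,"spin": 0},
  {"claw": 0.02,"x": 0,"y": 0,"z": 0,"spin": 0},
  {"claw": 0.0,"x": 0,"y": 0,"z": 0,"spin": 0},
  {"claw": 0.0,"x": 0,"y": 0,"z": 0,"spin": 0},
  {"claw": 0.0,"x": 0,"y": 0,"z": 0,"spin": 0},
  {"claw": 0.0,"x": 0,"y": 0,"z": 0,"spin": 0},
])

```text
clock: 17.35
tool_pos: [0.5549, 0.1042, 0.0573]
eef_rot: [0.705, -0.705, 0.057, -0.058]
wrist_force: [1.0, -0.1, 3.2]
width: 0.0115
```

step_arm([
  {"claw": 0.0,"x": 0,"y": -0.002,"z": 0,"spin": 0},
  {"claw": 0.0,"x": 0,"y": -0.002,"z": 0,"spin": 0},
  {"claw": 0.0,"x": 0,"y": -0.003,"z": 0,"spin": 0},
  {"claw": 0.0,"x": 0,"y": -0.003,"z": 0,"spin": 0},
  {"claw": 0.0,"x": 0,"y": -0.003,"z": 0,"spin": 0},
  {"claw": 0.0,"x": 0,"y": -0.003,"z": 0,"spin": 0},
  {"claw": 0.0,"x": 0,"y": -0.003,"z": 0,"spin": 0},
  {"claw": 0.0,"x": 0,"y": -0.003,"z": 0,"spin": 0},
  {"claw": 0.0,"x": 0,"y": -0.003,"z": 0,"spin": 0},
  {"claw": 0.0,"x": 0,"y": -0.003,"z": 0,"spin": 0},
  {"claw": 0.0,"x": 0,"y": -0.006,"z": 0,"spin": 0},
  {"claw": 0.0,"x": 0,"y": -0.01,"z": 0,"spin": 0},
  {"claw": 0.0,"x": 0,"y": -0.015,"z": 0,"spin": 0},
  {"claw": 0.0,"x": 0,"y": -0.02,"z": 0,"spin": 0},
  {"claw": 0.0,"x": 0,"y": 0,"z": 0,"spin": 0},
  {"claw": 0.0,"x": 0,"y": 0,"z": 0,"spin": 0},
])

```text
clock: 18.68
tool_pos: [0.5549, 0.1042, 0.1369]
eef_rot: [0.705, -0.705, 0.056, -0.058]
wrist_force: [0.4, -0.1, -1.2]
width: 0.0113
```

```bash
python3 -c "
from h import *
plan([.456,.306,.046],-9.3)"
```

```text
t 18.6833 pos [0.5549 0.1042 0.1369] yaw -9.27 tilt [ 0.0023 -0.0001 -1.    ] F [ 0.4063 -0.068  -1.2195] w 0.0113 q [-0.024   0.4971  1.4174 -0.      1.2248  0.1378]
spin 0.03 shift_now mm [-130.3   90.7  183.2] shift_after mm [-130.4   90.7  183.1]
```

step_arm([
  {"claw": 0.0,"x": -0.0145,"y": 0,"z": 0.0203,"spin": 0},
  {"claw": 0.0,"x": -0.0145,"y": 0,"z": 0.0203,"spin": 0},
  {"claw": 0.0,"x": -0.0145,"y": 0,"z": 0.0203,"spin": 0},
  {"claw": 0.0,"x": -0.0145,"y": 0,"z": 0.0203,"spin": 0},
  {"claw": 0.0,"x": -0.0145,"y": 0,"z": 0.0203,"spin": 0},
  {"claw": 0.0,"x": -0.0145,"y": 0,"z": 0.0203,"spin": 0},
  {"claw": 0.0,"x": -0.0145,"y": 0,"z": 0.0203,"spin": 0},
  {"claw": 0.0,"x": -0.0145,"y": 0,"z": 0.0203,"spin": 0},
  {"claw": 0.0,"x": -0.0145,"y": 0,"z": 0.0203,"spin": 0},
  {"claw": 0.0,"x": 0,"y": 0.015,"z": 0,"spin": 0},
  {"claw": 0.0,"x": 0,"y": 0.02,"z": 0,"spin": 0},
  {"claw": 0.0,"x": 0,"y": 0.02,"z": 0,"spin": 0},
  {"claw": 0.0,"x": 0,"y": 0.015,"z": 0,"spin": 0},
  {"claw": 0.0,"x": 0,"y": 0.009,"z": 0,"spin": 0},
  {"claw": 0.0,"x": 0,"y": 0.004,"z": 0,"spin": 0},
  {"claw": 0.0,"x": 0,"y": 0,"z": 0,"spin": 0},
  {"claw": 0.0,"x": 0,"y": 0,"z": 0,"spin": 0},
])

```text
clock: 20.1
tool_pos: [0.4555, 0.3056, 0.0533]
eef_rot: [0.705, -0.705, 0.057, -0.057]
wrist_force: [-0.8, -0.0, -0.1]
width: 0.0115
```

step_arm([
  {"claw": 0.0,"x": 0,"y": 0.002,"z": 0,"spin": 0},
  {"claw": 0.0,"x": 0,"y": 0.002,"z": 0,"spin": 0},
  {"claw": 0.0,"x": 0,"y": 0.001,"z": 0,"spin": 0},
  {"claw": 0.0,"x": 0,"y": 0,"z": 0,"spin": 0},
])

```text
clock: 20.43
tool_pos: [0.4552, 0.3055, 0.048]
eef_rot: [0.705, -0.705, 0.057, -0.057]
wrist_force: [0.1, -0.3, -0.3]
width: 0.0118
```

step_arm([
  {"claw": 0.0,"x": 0,"y": 0.0015,"z": 0,"spin": 0},
  {"claw": 0.0,"x": 0,"y": 0.001,"z": 0,"spin": 0},
  {"claw": 0.0,"x": 0,"y": 0,"z": 0,"spin": 0},
])

```text
clock: 20.68
tool_pos: [0.4552, 0.3055, 0.0453]
eef_rot: [-0.705, 0.705, -0.057, 0.057]
wrist_force: [-0.5, -0.2, -0.8]
width: 0.0112
```

step_arm([
  {"claw": 0.0,"x": 0,"y": 0.001,"z": 0,"spin": 0},
  {"claw": 0.0,"x": 0,"y": 0,"z": 0,"spin": 0},
])

```text
clock: 20.85
tool_pos: [0.4552, 0.3055, 0.0443]
eef_rot: [-0.705, 0.705, -0.057, 0.057]
wrist_force: [-0.4, 0.7, -0.4]
width: 0.0115
```

step_arm([
  {"claw": 0.0,"x": 0,"y": 0.001,"z": 0,"spin": 0},
  {"claw": 0.0,"x": 0,"y": 0,"z": 0,"spin": 0},
])

```text
clock: 21.02
tool_pos: [0.4552, 0.3055, 0.0433]
eef_rot: [-0.705, 0.705, -0.057, 0.057]
wrist_force: [0.2, 0.0, -1.4]
width: 0.0113
```

step_arm([
  {"claw": 0.02,"x": 0,"y": 0,"z": 0,"spin": 0},
  {"claw": 0.03,"x": 0,"y": 0,"z": 0,"spin": 0},
  {"claw": 0.05,"x": 0,"y": 0,"z": 0,"spin": 0},
  {"claw": 0.07,"x": 0,"y": 0,"z": 0,"spin": 0},
  {"claw": 0.07,"x": 0,"y": 0,"z": 0,"spin": 0},
  {"claw": 0.07,"x": 0,"y": -0.005,"z": 0,"spin": 0},
  {"claw": 0.07,"x": 0,"y": -0.01,"z": 0,"spin": 0},
  {"claw": 0.07,"x": 0,"y": -0.02,"z": 0,"spin": 0},
  {"claw": 0.07,"x": 0,"y": -0.03,"z": 0,"spin": 0},
  {"claw": 0.07,"x": 0,"y": -0.01,"z": 0,"spin": 0},
])

```text
clock: 21.85
tool_pos: [0.4565, 0.3061, 0.1226]
eef_rot: [0.706, -0.704, 0.055, -0.059]
wrist_force: [0.1, 0.9, 0.7]
width: 0.0697
```

```bash
python3 -c "
from h import *
plan([.5141,-.0430,.060],-9.3)
a=cv2.resize(arm.capture('side')[180:280,110:240],None,fx=4,fy=4);b=cv2.resize(arm.capture('top')[245:345,130:260],None,fx=4,fy=4)
cv2.imwrite('pics/t.png',cv2.resize(np.vstack([a,b]),None,fx=.74,fy=.74))"
```

```text
t 21.85 pos [0.4565 0.3061 0.1226] yaw -9.27 tilt [ 0.0054  0.0021 -1.    ] F [0.1028 0.8854 0.7047] w 0.0697 q [0.3752 0.4893 1.4815 0.     1.165  0.537 ]
spin 0.03 shift_now mm [ 112.8   62.2 -335.4] shift_after mm [ 113.    62.2 -335.4]
```

View pics/t.png

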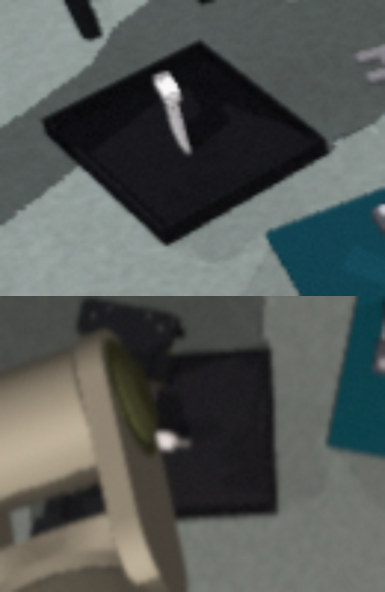

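The card is in the middle of the tray. Next is card 2.

step_arm([
  {"claw": 0.05,"x": 0.0094,"y": 0,"z": -0.028,"spin": 0},
  {"claw": 0.05,"x": 0.0094,"y": 0,"z": -0.028,"spin": 0},
  {"claw": 0.05,"x": 0.0094,"y": 0,"z": -0.028,"spin": 0},
  {"claw": 0.05,"x": 0.0094,"y": 0,"z": -0.028,"spin": 0},
  {"claw": 0.05,"x": 0.0094,"y": 0,"z": -0.028,"spin": 0},
  {"claw": 0.05,"x": 0.0094,"y": 0,"z": -0.028,"spin": 0},
  {"claw": 0.05,"x": 0.0094,"y": 0,"z": -0.028,"spin": 0},
  {"claw": 0.05,"x": 0.0094,"y": 0,"z": -0.028,"spin": 0},
  {"claw": 0.05,"x": 0.0094,"y": 0,"z": -0.028,"spin": 0},
  {"claw": 0.05,"x": 0.0094,"y": 0,"z": -0.028,"spin": 0},
  {"claw": 0.05,"x": 0.0094,"y": 0,"z": -0.028,"spin": 0},
  {"claw": 0.05,"x": 0.0094,"y": 0,"z": -0.028,"spin": 0},
  {"claw": 0.05,"x": 0,"y": 0,"z": 0,"spin": 0},
  {"claw": 0.05,"x": 0,"y": 0,"z": 0,"spin": 0},
  {"claw": 0.05,"x": 0,"y": 0,"z": 0,"spin": 0},
])

```text
clock: 23.2
tool_pos: [0.5118, -0.0436, 0.1176]
eef_rot: [0.705, -0.705, 0.058, -0.057]
wrist_force: [0.0, -0.0, -0.2]
width: 0.05
```

```bash
python3 -c "
from h import *
plan([.5145,-.0433,.058],-9.3)"
```

```text
t 23.2 pos [ 0.5118 -0.0436  0.1176] yaw -9.28 tilt [-0.0018  0.0008 -1.    ] F [ 0.0168 -0.0444 -0.1754] w 0.05 q [-0.3158  0.4449  1.583   0.0002  1.1157 -0.154 ]
spin 0.02 shift_now mm [ 2.8 59.6  0.7] shift_after mm [ 2.8 59.6  0.7]
```

step_arm([
  {"claw": 0.05,"x": 0.0025,"y": 0.015,"z": 0.0005,"spin": 0},
  {"claw": 0.05,"x": 0,"y": 0.015,"z": 0,"spin": 0},
  {"claw": 0.05,"x": 0,"y": 0.015,"z": 0,"spin": 0},
  {"claw": 0.05,"x": 0,"y": 0.009,"z": 0,"spin": 0},
  {"claw": 0.05,"x": 0,"y": 0.005,"z": 0,"spin": 0},
  {"claw": 0.04,"x": 0,"y": 0,"z": 0,"spin": 0},
  {"claw": 0.02,"x": 0,"y": 0,"z": 0,"spin": 0},
  {"claw": 0.02,"x": 0,"y": 0,"z": 0,"spin": 0},
  {"claw": 0.02,"x": 0,"y": 0,"z": 0,"spin": 0},
  {"claw": 0.0,"x": 0,"y": 0,"z": 0,"spin": 0},
  {"claw": 0.0,"x": 0,"y": 0,"z": 0,"spin": 0},
  {"claw": 0.0,"x": 0,"y": 0,"z": 0,"spin": 0},
  {"claw": 0.0,"x": 0,"y": 0,"z": 0,"spin": 0},
])

```text
clock: 24.28
tool_pos: [0.515, -0.0442, 0.0598]
eef_rot: [-0.705, 0.705, -0.057, 0.057]
wrist_force: [-2.1, 0.3, 4.5]
width: 0.0112
```

step_arm([
  {"claw": 0.0,"x": 0,"y": 0.0008,"z": 0,"spin": 0},
  {"claw": 0.0,"x": 0,"y": 0.0008,"z": 0,"spin": 0},
  {"claw": 0.0,"x": 0,"y": 0.0008,"z": 0,"spin": 0},
  {"claw": 0.0,"x": 0,"y": 0.0008,"z": 0,"spin": 0},
  {"claw": 0.0,"x": 0,"y": 0.0008,"z": 0,"spin": 0},
  {"claw": 0.0,"x": 0,"y": 0.0008,"z": 0,"spin": 0},
  {"claw": 0.0,"x": 0,"y": 0.0008,"z": 0,"spin": 0},
  {"claw": 0.0,"x": 0,"y": 0.0008,"z": 0,"spin": 0},
  {"claw": 0.0,"x": 0,"y": 0.0008,"z": 0,"spin": 0},
  {"claw": 0.0,"x": 0,"y": 0.0008,"z": 0,"spin": 0},
  {"claw": 0.0,"x": 0,"y": 0.0008,"z": 0,"spin": 0},
])

```text
clock: 25.2
tool_pos: [0.515, -0.0442, 0.0516]
eef_rot: [-0.705, 0.705, -0.057, 0.057]
wrist_force: [-4.7, 0.1, 13.0]
width: 0.0115
```

step_arm([
  {"claw": 0.0,"x": 0,"y": 0.0005,"z": 0,"spin": 0},
  {"claw": 0.0,"x": 0,"y": 0.0005,"z": 0,"spin": 0},
])

```text
clock: 25.37
tool_pos: [0.515, -0.0442, 0.0506]
eef_rot: [-0.705, 0.705, -0.057, 0.057]
wrist_force: [-4.6, -0.1, 13.3]
width: 0.0114
```

step_arm([
  {"claw": 0.0,"x": 0,"y": 0.0005,"z": 0,"spin": 0},
  {"claw": 0.0,"x": 0,"y": 0,"z": 0,"spin": 0},
])

```text
clock: 25.53
tool_pos: [0.5149, -0.0442, 0.0499]
eef_rot: [-0.705, 0.705, -0.057, 0.057]
wrist_force: [-3.3, 0.6, 10.7]
width: 0.0113
```

step_arm([
  {"claw": 0.0,"x": 0,"y": 0.0003,"z": 0,"spin": 0},
  {"claw": 0.0,"x": 0,"y": 0,"z": 0,"spin": 0},
])

```text
clock: 25.7
tool_pos: [0.515, -0.0442, 0.0497]
eef_rot: [-0.705, 0.705, -0.057, 0.057]
wrist_force: [-3.5, 0.4, 10.9]
width: 0.0117
```

step_arm([
  {"claw": 0.0,"x": 0,"y": 0.0004,"z": 0,"spin": 0},
  {"claw": 0.0,"x": 0,"y": 0,"z": 0,"spin": 0},
])

```text
clock: 25.87
tool_pos: [0.515, -0.0442, 0.0494]
eef_rot: [-0.705, 0.705, -0.057, 0.057]
wrist_force: [-3.8, 0.5, 12.2]
width: 0.0115
```

step_arm([
  {"claw": 0.0,"x": 0,"y": 0.0004,"z": 0,"spin": 0},
  {"claw": 0.0,"x": 0,"y": 0,"z": 0,"spin": 0},
])

```text
clock: 26.03
tool_pos: [0.515, -0.0442, 0.0493]
eef_rot: [-0.705, 0.705, -0.057, 0.057]
wrist_force: [-5.7, 0.3, 15.7]
width: 0.0117
```

step_arm([
  {"claw": 0.0,"x": 0,"y": 0.0004,"z": 0,"spin": 0},
  {"claw": 0.0,"x": 0,"y": 0,"z": 0,"spin": 0},
])

```text
clock: 26.2
tool_pos: [0.515, -0.0442, 0.0493]
eef_rot: [-0.705, 0.705, -0.057, 0.058]
wrist_force: [-6.7, 1.5, 19.7]
width: 0.0117
```

step_arm([
  {"claw": 0.0,"x": 0,"y": -0.0006,"z": 0,"spin": 0},
  {"claw": 0.03,"x": 0,"y": 0,"z": 0,"spin": 0},
  {"claw": 0.05,"x": 0,"y": 0,"z": 0,"spin": 0},
  {"claw": 0.05,"x": 0,"y": 0,"z": 0,"spin": 0},
  {"claw": 0.05,"x": 0,"y": 0,"z": 0,"spin": 0},
  {"claw": 0.05,"x": 0,"y": -0.005,"z": 0,"spin": 0},
  {"claw": 0.05,"x": 0,"y": -0.02,"z": 0,"spin": 0},
  {"claw": 0.05,"x": 0,"y": -0.03,"z": 0,"spin": 0},
  {"claw": 0.05,"x": 0,"y": -0.015,"z": 0,"spin": 0},
  {"claw": 0.05,"x": -0.0008,"y": 0,"z": -0.0245,"spin": 0},
  {"claw": 0.05,"x": -0.0008,"y": 0,"z": -0.0245,"spin": 0},
  {"claw": 0.05,"x": -0.0007,"y": 0,"z": -0.0245,"spin": 0},
  {"claw": 0.05,"x": -0.0006,"y": 0,"z": -0.0245,"spin": 0},
  {"claw": 0.05,"x": -0.0006,"y": 0,"z": -0.0245,"spin": 0},
  {"claw": 0.05,"x": -0.0006,"y": 0,"z": -0.0245,"spin": 0},
  {"claw": 0.05,"x": -0.0006,"y": 0,"z": -0.0245,"spin": 0},
  {"claw": 0.05,"x": 0,"y": 0,"z": 0,"spin": 0},
  {"claw": 0.05,"x": 0,"y": 0,"z": 0,"spin": 0},
  {"claw": 0.05,"x": 0,"y": 0,"z": 0,"spin": 0},
])

```text
clock: 27.78
tool_pos: [0.4826, -0.2121, 0.1183]
eef_rot: [0.705, -0.705, 0.057, -0.057]
wrist_force: [-0.2, 0.7, 0.1]
width: 0.0499
```

```bash
python3 -c "
from h import *
plan([.4827,-.2128,.0573],-9.3)"
```

```text
t 27.7833 pos [ 0.4826 -0.2121  0.1183] yaw -9.28 tilt [-0.0002  0.0004 -1.    ] F [-0.1588  0.73    0.0938] w 0.0499 q [-0.6389  0.4635  1.5457  0.0002  1.1329 -0.4771]
spin 0.02 shift_now mm [ 0.2 61.  -0.7] shift_after mm [ 0.2 61.  -0.7]
```

step_arm([
  {"claw": 0.05,"x": 0,"y": 0.015,"z": -0.0005,"spin": 0},
  {"claw": 0.05,"x": 0,"y": 0.015,"z": 0,"spin": 0},
  {"claw": 0.05,"x": 0,"y": 0.015,"z": 0,"spin": 0},
  {"claw": 0.05,"x": 0,"y": 0.01,"z": 0,"spin": 0},
  {"claw": 0.05,"x": 0,"y": 0.006,"z": 0,"spin": 0},
  {"claw": 0.04,"x": 0,"y": 0,"z": 0,"spin": 0},
  {"claw": 0.02,"x": 0,"y": 0,"z": 0,"spin": 0},
  {"claw": 0.02,"x": 0,"y": 0,"z": 0,"spin": 0},
  {"claw": 0.02,"x": 0,"y": 0,"z": 0,"spin": 0},
  {"claw": 0.0,"x": 0,"y": 0,"z": 0,"spin": 0},
  {"claw": 0.0,"x": 0,"y": 0,"z": 0,"spin": 0},
  {"claw": 0.0,"x": 0,"y": 0,"z": 0,"spin": 0},
  {"claw": 0.0,"x": 0,"y": 0,"z": 0,"spin": 0},
])

```text
clock: 28.87
tool_pos: [0.4827, -0.2133, 0.0576]
eef_rot: [-0.705, 0.705, -0.057, 0.057]
wrist_force: [-0.2, 1.0, 3.4]
width: 0.0113
```

step_arm([
  {"claw": 0.0,"x": 0,"y": 0.0008,"z": 0,"spin": 0},
  {"claw": 0.0,"x": 0,"y": 0.0008,"z": 0,"spin": 0},
  {"claw": 0.0,"x": 0,"y": 0.0008,"z": 0,"spin": 0},
  {"claw": 0.0,"x": 0,"y": 0.0008,"z": 0,"spin": 0},
  {"claw": 0.0,"x": 0,"y": 0.0008,"z": 0,"spin": 0},
  {"claw": 0.0,"x": 0,"y": 0.0008,"z": 0,"spin": 0},
  {"claw": 0.0,"x": 0,"y": 0.0008,"z": 0,"spin": 0},
  {"claw": 0.0,"x": 0,"y": 0.0008,"z": 0,"spin": 0},
  {"claw": 0.0,"x": 0,"y": 0.0008,"z": 0,"spin": 0},
  {"claw": 0.0,"x": 0,"y": 0.0008,"z": 0,"spin": 0},
  {"claw": 0.0,"x": 0,"y": 0.0008,"z": 0,"spin": 0},
])

```text
clock: 29.78
tool_pos: [0.4828, -0.2135, 0.0497]
eef_rot: [-0.704, 0.705, -0.057, 0.058]
wrist_force: [-3.2, 1.2, 14.8]
width: 0.0115
```

step_arm([
  {"claw": 0.0,"x": 0,"y": 0.0004,"z": 0,"spin": 0},
  {"claw": 0.0,"x": 0,"y": 0,"z": 0,"spin": 0},
])

```text
clock: 29.95
tool_pos: [0.4828, -0.2135, 0.0491]
eef_rot: [-0.704, 0.705, -0.057, 0.057]
wrist_force: [-2.9, -0.4, 11.4]
width: 0.0111
```

step_arm([
  {"claw": 0.0,"x": 0,"y": 0.0005,"z": 0,"spin": 0},
  {"claw": 0.0,"x": 0,"y": 0.0005,"z": 0,"spin": 0},
  {"claw": 0.0,"x": 0,"y": 0,"z": 0,"spin": 0},
])

```text
clock: 30.2
tool_pos: [0.4828, -0.2135, 0.0482]
eef_rot: [-0.704, 0.705, -0.057, 0.058]
wrist_force: [-3.9, 0.6, 12.1]
width: 0.0117
```

step_arm([
  {"claw": 0.0,"x": 0,"y": 0.0004,"z": 0,"spin": 0},
  {"claw": 0.0,"x": 0,"y": 0,"z": 0,"spin": 0},
])

```text
clock: 30.37
tool_pos: [0.4828, -0.2135, 0.0478]
eef_rot: [-0.704, 0.705, -0.057, 0.058]
wrist_force: [-2.2, 0.7, 12.1]
width: 0.0115
```

step_arm([
  {"claw": 0.0,"x": 0,"y": 0.0004,"z": 0,"spin": 0},
  {"claw": 0.0,"x": 0,"y": 0,"z": 0,"spin": 0},
])

```text
clock: 30.53
tool_pos: [0.4827, -0.2135, 0.0473]
eef_rot: [-0.704, 0.705, -0.057, 0.057]
wrist_force: [-3.1, 1.2, 11.9]
width: 0.0116
```

step_arm([
  {"claw": 0.0,"x": 0,"y": 0.0004,"z": 0,"spin": 0},
  {"claw": 0.0,"x": 0,"y": 0,"z": 0,"spin": 0},
])

```text
clock: 30.7
tool_pos: [0.4828, -0.2135, 0.0471]
eef_rot: [-0.704, 0.705, -0.057, 0.058]
wrist_force: [-3.6, 0.9, 14.2]
width: 0.0114
```

step_arm([
  {"claw": 0.0,"x": 0,"y": 0.0004,"z": 0,"spin": 0},
  {"claw": 0.0,"x": 0,"y": 0,"z": 0,"spin": 0},
])

```text
clock: 30.87
tool_pos: [0.4828, -0.2135, 0.0471]
eef_rot: [-0.704, 0.705, -0.057, 0.058]
wrist_force: [-5.2, 1.9, 18.0]
width: 0.0112
```

step_arm([
  {"claw": 0.0,"x": 0,"y": -0.0005,"z": 0,"spin": 0},
  {"claw": 0.03,"x": 0,"y": 0,"z": 0,"spin": 0},
  {"claw": 0.05,"x": 0,"y": 0,"z": 0,"spin": 0},
  {"claw": 0.05,"x": 0,"y": 0,"z": 0,"spin": 0},
  {"claw": 0.05,"x": 0,"y": 0,"z": 0,"spin": 0},
  {"claw": 0.05,"x": 0,"y": -0.005,"z": 0,"spin": 0},
  {"claw": 0.05,"x": 0,"y": -0.02,"z": 0,"spin": 0},
  {"claw": 0.05,"x": 0,"y": -0.03,"z": 0,"spin": 0},
  {"claw": 0.05,"x": 0,"y": -0.04,"z": 0,"spin": 0},
  {"claw": 0.05,"x": 0,"y": -0.04,"z": 0,"spin": 0},
  {"claw": 0.05,"x": 0,"y": -0.03,"z": -0.02,"spin": 0},
  {"claw": 0.05,"x": 0,"y": 0,"z": -0.03,"spin": 0},
  {"claw": 0.05,"x": 0,"y": 0,"z": -0.03,"spin": 0},
  {"claw": 0.05,"x": 0,"y": 0,"z": -0.02,"spin": 0},
  {"claw": 0.05,"x": 0,"y": 0,"z": 0,"spin": 0},
  {"claw": 0.05,"x": 0,"y": 0,"z": 0,"spin": 0},
])

```text
clock: 32.2
tool_pos: [0.4662, -0.3122, 0.2108]
eef_rot: [0.705, -0.705, 0.058, -0.058]
wrist_force: [-0.1, 0.3, 0.1]
width: 0.0499
```

```bash
python3 -c "
from h import *
a=arm.capture('side')
cv2.imwrite('pics/f1.png',cv2.resize(a[170:430,100:440],None,fx=2.3,fy=2.3))
b=cv2.imread('pics/side0.png')
d=cv2.absdiff(a,b).max(2)
for n,(x,y,X,Y) in dict(c1=(235,225,290,270),c2=(255,275,320,325),c3=(295,340,370,400),v1=(275,258,298,282),v2=(302,318,324,342),jar=(298,192,330,236),beaker=(338,208,378,258)).items(): print(n,(d[y:Y,x:X]>40).sum())
"
```

```text
c1 736
c2 292
c3 579
v1 94
v2 254
jar 607
beaker 1614
```

View pics/f1.png

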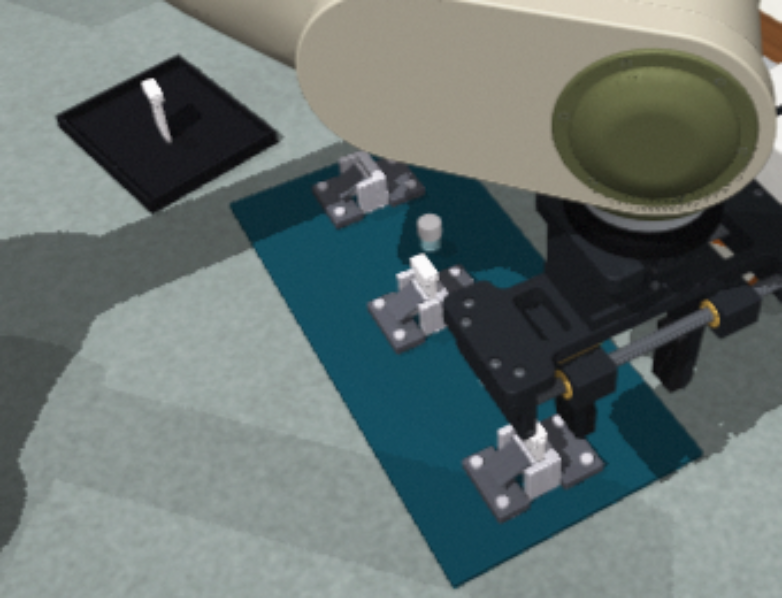

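Card 1 stands in the tray, and cards 2 and 3 look home. The arm hides vial_2 and part of card 3, so I'll move it clear and check once more.

step_arm([
  {"claw": 0.05,"x": 0,"y": -0.02,"z": -0.025,"spin": 0},
  {"claw": 0.05,"x": -0.02,"y": -0.02,"z": -0.025,"spin": 0},
  {"claw": 0.05,"x": -0.02,"y": -0.01,"z": -0.025,"spin": 0},
  {"claw": 0.05,"x": -0.02,"y": 0,"z": -0.025,"spin": 0},
  {"claw": 0.05,"x": -0.02,"y": 0,"z": -0.025,"spin": 0},
  {"claw": 0.05,"x": -0.02,"y": 0,"z": -0.025,"spin": 0},
  {"claw": 0.05,"x": -0.02,"y": 0,"z": -0.025,"spin": 0},
  {"claw": 0.05,"x": -0.02,"y": 0,"z": -0.02,"spin": 0},
  {"claw": 0.05,"x": 0,"y": 0,"z": 0,"spin": 0},
  {"claw": 0.05,"x": 0,"y": 0,"z": 0,"spin": 0},
  {"claw": 0.05,"x": 0,"y": 0,"z": 0,"spin": 0},
])

```text
clock: 33.17
tool_pos: [0.2979, -0.4806, 0.2611]
eef_rot: [0.705, -0.705, 0.057, -0.057]
wrist_force: [-0.3, 0.7, 0.4]
width: 0.0495
```

```bash
python3 -c "
from h import *
a=arm.capture('top'); s=arm.capture('side'); b=cv2.imread('pics/side0.png'); x=slice(190,420),slice(190,420)
t=cv2.resize(a[150:340,140:430],None,fx=2,fy=2); u=cv2.resize(np.hstack([b[x],s[x]]),(690,345))
cv2.imwrite('pics/f2.png',cv2.resize(np.vstack([cv2.copyMakeBorder(t,0,0,0,690-t.shape[1],0)[60:],u]),None,fx=.88,fy=.88)); cv2.imwrite('pics/s_end.png',s)
g=lambda i:cv2.cvtColor(i,7).astype(np.float32)
for n,(X,Y,W,H) in dict(c2=(274,274,28,40),c3=(318,342,28,42),v1=(279,260,18,20),v2=(304,320,18,20),jar=(300,194,28,38),bottle=(398,234,38,64)).items():
    r=cv2.matchTemplate(g(s)[Y-8:Y+H+8,X-8:X+W+8],g(b)[Y:Y+H,X:X+W],5); _,v,_,l=cv2.minMaxLoc(r); print(n,round(v,3),'shift px',l[0]-8,l[1]-8)
print(arm.get_obs()['tool_pos'],arm.get_obs()['clock'])"
```

```text
c2 0.178 shift px -1 2
c3 0.126 shift px -8 8
v1 0.248 shift px 0 4
v2 0.809 shift px 0 0
jar 0.598 shift px 0 0
bottle 0.371 shift px 0 0
[ 0.2982 -0.4806  0.2611] 33.2667
```

View pics/f2.png

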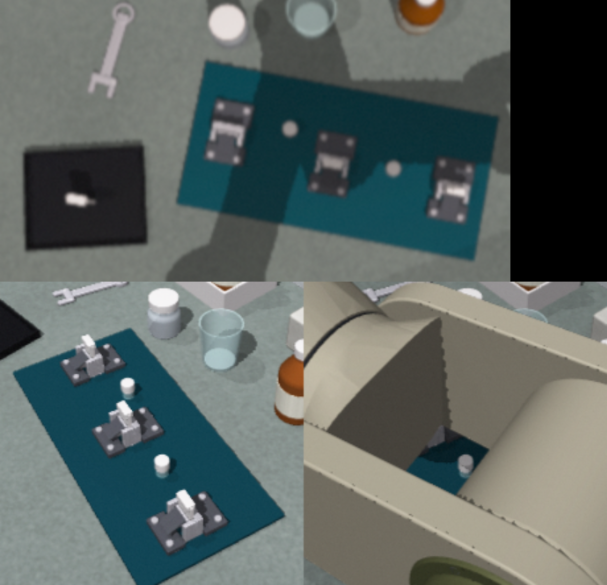

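In the top view (row by row) the vials, jar, beaker, wrench and bottle are unmoved. Clip 1 is empty, cards 2 and 3 are in their clips and the card is in the tray. Handing in.

```bash
python3 -c "
from bench import arm
print(arm.job_done())"
```

```text
the job is handed in; nothing more can be done
None
```

I finished the job and handed it in at about 33 s. Card 1's clip was the weak one, and its card is now in the black tray.

- **Drag test:** I drew each card up about 10 mm and left it standing in its clip. Card 1 dragged about 2.3 N, card 2 about 7.7 N and card 3 about 9.5 N. A side picture showed all three standing raised.
- **Removal:** I lowered card 1 to the middle of the tray and let go. It still stands upright there on its narrow lower edge, not lying flat, so a knock could tip it over inside the tray.
- **Pressing home:** I lowered cards 2 and 3 in steps of 0.8 mm, then 0.3–0.5 mm, until they stopped moving. They stopped within about 0.2 mm of the expected home height. The highest force I read was 19.7 N on card 2 and 18 N on card 3.

**Last checks:** The final top picture shows the card in the tray, cards 2 and 3 in their clips, and the nearby bystanders where they were; the carton lay outside the crop. The final side picture was mostly blocked by the arm, so the automatic comparison with the first picture told me nothing useful. The evidence that cards 2 and 3 are fully home is therefore the stop heights and forces, plus an earlier partly blocked side picture.

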